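# Press the controller's service cover home and lock its two quarter-turn fasteners

## Task

The service cover on top of the testing machine's controller has been swung down but still stands proud on its gasket. With a fingertip in the slot of each round black fastener, press the cover down and turn the fastener clockwise a quarter turn to its stop, so that both fasteners are locked and the cover is held flush with the case when you let go. Nothing is to be picked up: do not lift the cover, and leave the jaws, specimens, tray, jar, caliper case and wrench where they are.

Things in the scene. Friction and masses are not known exactly. Their poses are not given: they have to be found in the camera images.
- controller: Cream steel controller cabinet, 300 (front to back) x 520 x 120 mm, red stripe on its front, standing fast on the bench. Origin under its centre; x from front to rear, y to the left as seen from the robot, z up. Its top is 120 mm above the bench. The cover fills the left part of the top; a plain deck with loose things lies right of it. Under the cover's front edge the case has a flange that the cams lock beneath.
- cover (a joint): Hinge angle (rad) of the light-grey service cover, 250 (front to back) x 300 x 14 mm, hinged at its rear edge. 0 = flush with the case top; positive = front raised. Its gasket holds it up at 0.03 to 0.05 (6 to 10 mm proud at the fasteners) and yields about 1.1 N per mm pushed at a fastener: about 8 N brings it flush. It bottoms at -0.016 (3 mm below flush there). One locked cam holds it flush.
- cover_front (a point): Middle of the cover's front (robot-side) top edge. x points back to the hinge line, which is 252 mm behind this point at the height of the case top; y to the left along the front edge; z up out of the cover. The fastener axes lie 57 mm behind this edge, 95 mm left and right of its middle, 195 mm in front of the hinge line.
- slot_left (a point): Left fastener (seen from the robot): point on its axis at its top face, flush with the cover's top. Black disc, 80 mm diameter, with a straight slot across its middle 62 mm long, 28 mm wide, 12 mm deep, flat grey floor, square walls. Slot length along this point's y, width along x, turning axis z (up). A white mark at the slot's -y end points to a red dot when open, to a green dot when locked.
- slot_right (a point): The same point and axes of the right fastener, which is identical.
- fastener_left (a joint): Turn of the left fastener (rad): 0 = open (slot parallel to the cover's front edge), growing clockwise seen from above to a hard stop at 1.571 = locked (slot at right angles to that edge). Starts at 0 to 0.3, stays where it is left, takes 0.1 to 0.3 Nm. At about 0.65 the round-nosed cam strikes the case's flange and jams unless the cover is pressed to within 3 mm of flush or below; flush is best.
- fastener_right (a joint): Turn of the right fastener, as the left one.
- jaw_deck: Dark steel wedge grip jaw, 70 x 38 x 28 mm, lying on the cabinet's plain deck to the right of the cover. Origin under its centre. To be left alone.
- specimen_flat: Flat steel tensile specimen (dog bone), 140 x 20 x 5 mm, on the same deck. Origin under its centre. To be left alone.
- jaw_bench: Second wedge jaw on the bench in front of the cabinet. Origin under its centre. To be left alone.
- specimen_round: Round steel tensile specimen standing on end on the bench, 20 mm diameter, 120 mm tall. Origin under its centre. To be left alone.
- paste_jar: Aluminium paste jar with red cap, 68 mm diameter, 75 mm tall. Origin under its centre. To be left alone.
- scrap_tray: Blue tray with broken specimen halves, 150 x 110 x 30 mm. Origin under its centre. To be left alone.
- caliper_case: Black caliper case, 235 x 85 x 24 mm. Origin under its centre. To be left alone.
- wrench: Steel wrench, 160 mm long, lying flat on the bench right of the cabinet. To be left alone.

How it is judged:
At the end, for the whole second after the job is handed in: Both fasteners are turned to within 10 degrees of their locked stop (above 1.4 rad) and the released cover stays flush, within about 2 mm at the fasteners (cover joint between -0.012 and 0.012 rad) (value of joint each of fastener_left, fastener_right above 1.4 rad and value of joint cover between -0.012 and 0.012 rad); the robot touches nothing.
It fails at once if the cover was lifted (value of joint cover above 0.065 rad).
It fails at once if a jaw or specimen on the cabinet's deck was moved by more than 20 mm (distance of any of jaw_deck, specimen_flat from where it was at the start of the episode above 0.02 m).
It fails at once if something on the bench was moved or lifted by more than 20 mm (distance of any of jaw_bench, specimen_round, paste_jar, scrap_tray, caliper_case, wrench from where it was at the start of the episode above 0.02 m).
It fails at once if the standing specimen was knocked over (angle between specimen_round's own z axis and vertical above 0.5 rad).
It also fails if it takes over 54 s, if anything falls off the work surface, if the arm or the gripper's body presses on something with over 40 N, if the wrist force passes 120 N, or if a joint passes its speed limit or range.

## Robot

A 7-joint arm with a two-finger parallel gripper is mounted at the origin on the work surface. World frame = base frame: x ahead of the robot, y to its left, z up, the work surface at z = 0. Lengths are in m, angles in rad, forces in N, time in s.
With the tool pointing down it reaches from about 0.4 to 0.9 m from the base axis. Payload 5.5 kg.
Tool frame: the origin (TCP) lies on the centre line of the jaws, within the pads' length; the fingertips stand 8 mm ahead of it and the grasp point (between the pads) lies 11 mm behind it (ctrl.tcp_to_tips is the z of the fingertips in the tool frame, in m); z points along the fingers, y is the line along which they close (so a half turn about z gives the same grasp; the last joint's range is limited). The gripper opens to 92 mm and grips with 3 to 60 N. Pads are 19 mm wide; open, the fingers measure 130 mm over their backs; the gripper's body (75 mm by 190 mm) begins 47 mm behind the grasp point.
Start: joints at [-0.995, 0.501, -0.427, 1.55, 0.221, 1.138, -0.21], TCP at [0.2, 0.618, 0.235] pointing down, gripper open.
Joint ranges: [-2.88, 2.88], [-0.31, 2.03], [-1.54, 1.56], [0.2, 2.42], [-1.41, 4.55], [0.19, 2.02], [-2.57, 2.57]. Speed limits (rad/s): [2.57, 2.57, 3.14, 3.14, 3.14, 3.14, 3.14].

## Interface

Orientations are given as a unit quaternion [x, y, z, w].
In Python, from station import observe, cams, ctrl gives the robot as it stands.
- The arm moves only by the tool arm_command, never from a script. Its argument "series" is one flat list of numbers, 4 for each row, row after row: the shift along the tool's x, y, z in mm, then the turn about the tool's z in degrees. A call has 1 to 10 rows; each row is the pose to reach, as a shift and turn from the pose commanded when the call began, along the tool's axes at that moment; what a row does not reach only later rows make up. A row lasts 1/10 s, in which the tool goes at most 50 mm and 8.59 degrees, less where a joint would pass 70% of its speed; a pose out of reach is approached as far as the arm can. A call with a gripper value outside its range is refused whole. "jaw" is the closure, from -1 (fully open) to 1 (shut), set as the call begins (left out, the last holds). The fingers move at their own pace and stop on an object; "newtons" is the grip in N (left out, the last holds). Time passes only in rows, so rows that repeat a pose let the fingers close. It gives the time, the measured TCP pose, the force, the opening and the grip force at its end, in the units of the state.
- observe(): the state, without advancing time (a new reading comes with each control period).
- cams.get_image(name): name is "scene" or "top" or "wrist"; returns a dict with "img" (384x512x3 uint8, red, green, blue), "fx", "fy", "cx", "cy" (pixels), "eye" and "orientation" of the camera in the world; the wrist camera has in their place "T_tool_cam" (4x4, takes a point from camera to tool coordinates, whose origin is the TCP and whose axes are the flange's). Camera axes: x right, y up, looking along -z (the intrinsics and any distortion apply to the point x, -y, -z); pixel columns grow to the right and rows downward; lengths in m; the calibration is good to about 2 mm. A picture is of the moment at which its call begins: read the wrist's pose just before it. There is no depth.
- ctrl.sign_off(): hands the job in; it is judged then, once.
The state is a dict: "time_s": time; "joints": joint angles; "qd": joint speeds; "joint_torque": joint torques, N m; "position": TCP position; "orientation": TCP orientation; "wrist_force": force on the tool from outside, world axes, zero at the start; "ft_torque": the same for the moment, N m; "opening": finger opening in m; "grip_force": force on a finger pad.
Only numpy, scipy, OpenCV 4.12 (cv2) and the standard library are available. Lean on these libraries where they do the work, as an engineer would, in place of code of your own. Each camera call takes 0.05 s, during which the arm holds its last target. There are 200 camera calls.

## Working session

There is one attempt and no reset: what is moved stays moved. The work goes in short steps, Python scripts to look and compute and a tool call to move; the robot and the scene stay as the last step left them, time stands still between calls to the robot, and variables do not carry over. Pictures are saved under pics/ and viewed, at most 10 in all, crops included, and the job is handed in when it is done.

Besides the shell and the picture viewer there is one more tool, called in YAML: its name, and indented under it one key for each argument. arm_command: Moves the arm, as the interface text tells. Its arguments: {"type":"object","properties":{"series":{"type":"array","items":{"type":"number"}},"jaw":{"type":"number"},"newtons":{"type":"number"}},"required":["series"]}

```bash
ls; mkdir -p pics
cat > h.py <<'E'
import numpy as np, cv2
from scipy.spatial.transform import Rotation as R
from station import observe, cams, ctrl
def grab(name, fn=None):
    s=observe(); d=cams.get_image(name)
    if 'T_tool_cam' in d:
        T=np.eye(4);T[:3,:3]=R.from_quat(s['orientation']).as_matrix();T[:3,3]=s['position'];T=T@np.array(d['T_tool_cam'])
    else:
        T=np.eye(4);o=np.array(d['orientation']);T[:3,:3]=R.from_quat(o).as_matrix() if o.size==4 else o;T[:3,3]=d['eye']
    if fn: cv2.imwrite('pics/'+fn,d['img'][:,:,::-1])
    np.savez('pics/%s.npz'%name,T=T,K=[d['fx'],d['fy'],d['cx'],d['cy']])
    return d,T
def pt(name,u,v,z):
    f=np.load('pics/%s.npz'%name);T=f['T'];fx,fy,cx,cy=f['K']
    r=T[:3,:3]@np.array([(u-cx)/fx,-(v-cy)/fy,-1]);e=T[:3,3]
    return e+r*(z-e[2])/r[2]
E
python3 - <<'E'
from h import *
s=observe();print({k:np.round(s[k],3) for k in ('time_s','position','orientation','wrist_force','opening')},ctrl.tcp_to_tips)
d,T=grab('top','top.png');print({k:d[k] for k in d if k!='img'})
d,T=grab('scene','scene.png')
E
```

```text
pics
{'time_s': np.float64(0.0), 'position': array([0.2  , 0.618, 0.234]), 'orientation': array([ 0.156,  0.988, -0.001, -0.   ]), 'wrist_force': array([-0.73 ,  0.417,  0.159]), 'opening': np.float64(0.092)} 0.008
{'fx': 387.92074104205346, 'fy': 387.92074104205346, 'cx': 252.9954704665452, 'cy': 199.72157056661968, 'eye': array([0.44806071, 0.00190494, 1.27262347]), 'orientation': array([-0.02760624,  0.02238676,  0.71620762, -0.69698162])}
```

View pics/top.png

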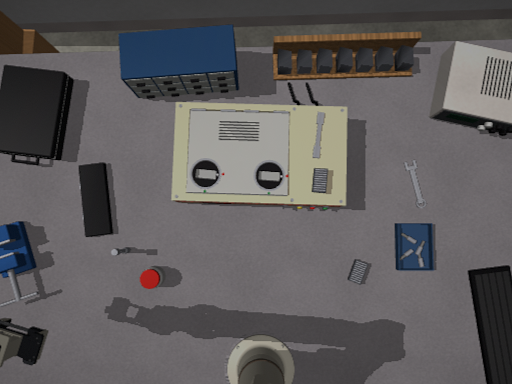

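View pics/scene.png

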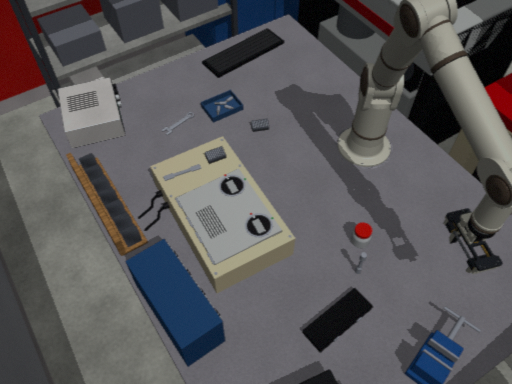

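The top view shows the fasteners at about (206,174) and (270,176), with the cabinet corners at (175,102) and (346,206). The standing specimen is at (115,252) and the jar at (151,279), both in front of the cabinet on the left. I'll enlarge the cover area.

Run:
```python
from h import *
im=cv2.imread('pics/top.png')[100:210,170:310]
cv2.imwrite('pics/topc.png',cv2.resize(im,None,fx=5,fy=5,interpolation=cv2.INTER_CUBIC))
for n,u,v,z in [('L',206,174,.128),('R',270,176,.128),('cFL',187.5,192.5,.13),('cFR',288.5,195,.13),('caseFR',346,206,.12),('caseRL',175,102,.12),('jar',151,279,.075),('spec',115,252,.12)]: print(n,pt('top',u,v,z).round(3))
```

```text
L [0.61  0.147 0.128]
R [ 0.598 -0.043  0.128]
cFL [0.556 0.203 0.13 ]
cFR [ 0.54  -0.096  0.13 ]
caseFR [ 0.504 -0.266  0.12 ]
caseRL [0.834 0.238 0.12 ]
jar [0.299 0.328 0.075]
spec [0.386 0.422 0.12 ]
```

View pics/topc.png

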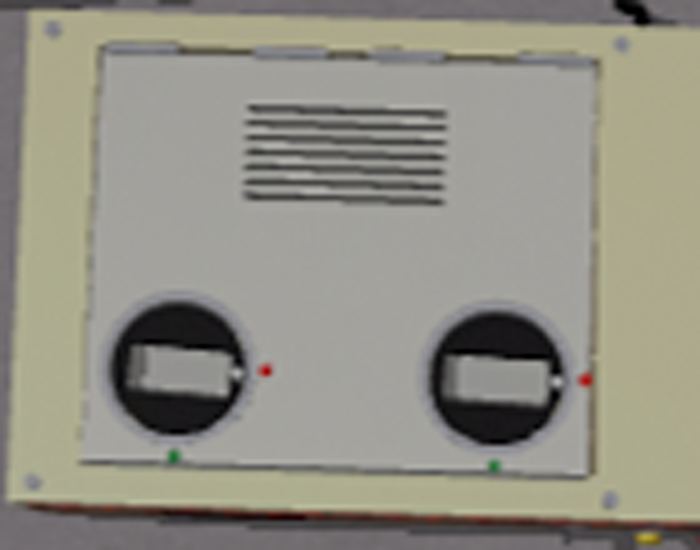

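The fastener spacing measures 190 mm, as specified, and the cover yaw is about -3.3°. Next I'll move above the left fastener with the fingers nearly closed.

arm_command:
  series: [-50,-30,-20,0,-90,-55,-50,-2,-130,-80,-50,-4,-170,-105,-50,-6,-210,-130,-50,-8,-250,-155,-50,-10,-290,-180,-50,-12,-330,-205,-50,-12,-370,-230,-50,-12,-410,-250,-50,-12]
  jaw: 0.7
  newtons: 20

```text
time_s: 1.1
position: [0.514, 0.2519, 0.2845]
orientation: [0.052, 0.999, -0.0, -0.0]
wrist_force: [-0.1, 0.4, 0.2]
opening: 0.0171
grip_force: 0.0
```

arm_command:
  series: [-35,-31,0,0,-70,-62,0,0,-90,-80,0,0,-105,-94,0,0,-105,-94,0,0,-105,-94,0,0]

```text
time_s: 1.7
position: [0.6073, 0.1503, 0.284]
orientation: [0.052, 0.999, 0.0, -0.001]
wrist_force: [-0.3, 0.2, 0.4]
opening: 0.0135
grip_force: 0.0
```

Run:
```python
from h import *
d,T=grab('wrist');s=observe()
print(s['position'].round(4),s['opening'],s['joints'].round(2),s['wrist_force'].round(2),T.round(3))
cv2.imwrite('pics/w1.png',cv2.resize(d['img'][:,:,::-1],None,fx=1.5,fy=1.5))
```

```text
[0.6069 0.1515 0.2843] 0.013814074406933103 [-0.12  0.39 -0.23  1.56  0.09  1.2   1.11] [ 0.33  0.45 -0.77] [[ 0.104 -0.962 -0.253  0.539]
 [ 0.995  0.101  0.026  0.156]
 [ 0.    -0.254  0.967  0.435]
 [ 0.     0.     0.     1.   ]]
```

View pics/w1.png

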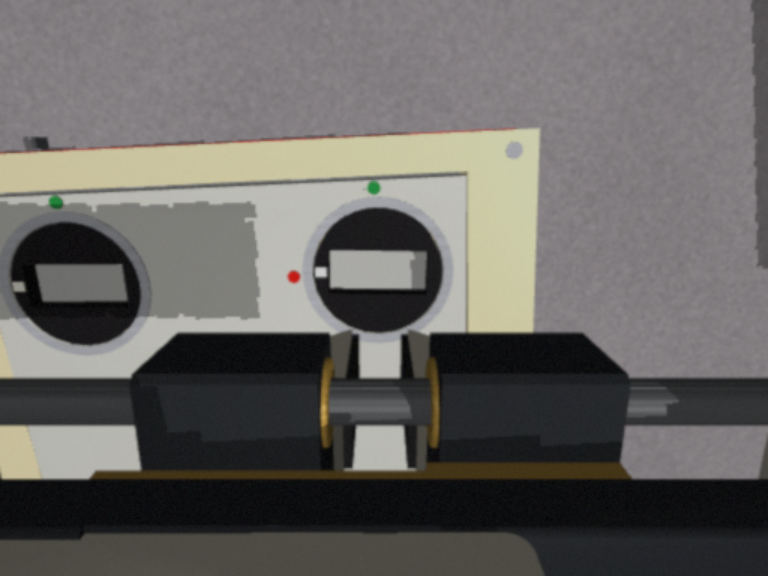

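The wrist view shows the left disc centre at about (379,270) in the 1.5x picture, with its slot parallel to tool y. The right disc is at about (76,282). I'll compute the positions and check the finger footprint by projecting it.

Run:
```python
from h import *
for z in(.122,.128,.13): print(z,pt('wrist',379/1.5,270/1.5,z).round(4),pt('wrist',76/1.5,282/1.5,z).round(4))
for a,b in [((303,270),(453,270)),((315,270),(443,270))]: print('dia',np.linalg.norm(pt('wrist',a[0]/1.5,a[1]/1.5,.128)-pt('wrist',b[0]/1.5,b[1]/1.5,.128)))
f=np.load('pics/wrist.npz');T=f['T'];fx,fy,cx,cy=f['K'];s=observe()
Rm=R.from_quat(s['orientation']).as_matrix()
for p in [(a,b,c) for c in (.008,-.011,-.058) for b in (-.026,-.007) for a in(-.0095,.0095)]:
    w=s['position']+Rm@np.array(p);c=T[:3,:3].T@(w-T[:3,3]);print(p,(1.5*(cx+fx*c[0]/-c[2])).round(),(1.5*(cy-fy*c[1]/-c[2])).round())
```

```text
0.122 [0.6119 0.1486 0.122 ] [ 0.5996 -0.0446  0.122 ]
0.128 [0.6105 0.1488 0.128 ] [ 0.5984 -0.0408  0.128 ]
0.13 [0.61   0.1488 0.13  ] [ 0.598  -0.0395  0.13  ]
dia 0.09336481089491509
dia 0.07967135598816309
(-0.0095, -0.026, 0.008) 310.0 386.0
(0.0095, -0.026, 0.008) 308.0 333.0
(-0.0095, -0.007, 0.008) 365.0 386.0
(0.0095, -0.007, 0.008) 365.0 333.0
(-0.0095, -0.026, -0.011) 301.0 414.0
(0.0095, -0.026, -0.011) 299.0 356.0
(-0.0095, -0.007, -0.011) 363.0 414.0
(0.0095, -0.007, -0.011) 363.0 356.0
(-0.0095, -0.026, -0.058) 269.0 524.0
(0.0095, -0.026, -0.058) 264.0 446.0
(-0.0095, -0.007, -0.058) 357.0 523.0
(0.0095, -0.007, -0.058) 356.0 446.0
```

The measurements agree to about 1 mm: L is at about (0.610,0.1485), and the disc diameter reads 80 mm as it should. Descending into the left slot.

arm_command:
  series: [-3,-1,30,0,-3,-1,60,0,-3,-1,90,0,-3,-1,115,0,-3,-1,130,0,-3,-1,138,0,-3,-1,143,0,-3,-1,147,0,-3,-1,150,0,-3,-1,150,0]

```text
time_s: 2.75
position: [0.611, 0.1489, 0.135]
orientation: [0.052, 0.999, 0.0, 0.0]
wrist_force: [-0.1, -0.2, -0.3]
opening: 0.0138
grip_force: 0.0
```

arm_command:
  series: [0,0,3,0,0,0,6,0,0,0,9,0,0,0,12,0,0,0,12,0]

```text
time_s: 3.25
position: [0.6108, 0.1488, 0.1224]
orientation: [0.052, 0.999, -0.0, -0.0]
wrist_force: [-1.3, -0.1, 1.3]
opening: 0.0134
grip_force: 0.6
```

The tip is at 0.1145 m with only 1.3 N on it, so it is inside the slot and at the floor. Pressing to flush.

arm_command:
  series: [0,0,3,0,0,0,6,0,0,0,8,0,0,0,8,0]

```text
time_s: 3.65
position: [0.6112, 0.1488, 0.1155]
orientation: [0.052, 0.999, 0.0, 0.0]
wrist_force: [-1.7, -1.1, 7.9]
opening: 0.0139
grip_force: 4.2
```

arm_command:
  series: [0,0,1,5,0,0,1,10,0,0,1,15,0,0,1,20,0,0,1,25,0,0,1,30,0,0,1,35,0,0,1,40,0,0,1,45,0,0,1,50]

```text
time_s: 4.65
position: [0.6123, 0.149, 0.1153]
orientation: [0.47, 0.882, 0.001, 0.001]
wrist_force: [-0.5, -0.7, 8.5]
opening: 0.0138
grip_force: 5.9
```

Run:
```python
from h import *
s=observe();print(s['ft_torque'].round(2),s['joints'].round(2),s['position'].round(4))
```

```text
[-0.2   0.12  0.07] [-0.28  0.56  0.    1.71 -0.    0.87  0.31] [0.6123 0.149  0.1153]
```

arm_command:
  series: [0,0,0,5,0,0,0,10,0,0,0,15,0,0,0,20,0,0,0,25,0,0,0,30,0,0,0,35,0,0,0,40,0,0,0,43,0,0,0,43]

```text
time_s: 5.65
position: [0.6127, 0.1491, 0.1155]
orientation: [0.76, 0.649, 0.002, 0.001]
wrist_force: [0.4, -0.7, 8.0]
opening: 0.0135
grip_force: 5.3
```

Run:
```python
from h import *
s=observe();print(s['ft_torque'].round(2),s['joints'].round(2),s['position'].round(4))
```

```text
[-0.22  0.08  0.01] [-0.42  0.57  0.18  1.72 -0.13  0.87 -0.34] [0.6127 0.1491 0.1155]
```

arm_command:
  series: [0,0,0,2,0,0,0,4,0,0,0,6,0,0,0,8,0,0,0,8]

```text
time_s: 6.15
position: [0.6122, 0.1487, 0.1153]
orientation: [0.803, 0.596, 0.001, 0.001]
wrist_force: [-0.7, -2.2, 9.0]
opening: 0.0144
grip_force: 18.9
```

Run:
```python
from h import *
s=observe();print(s['ft_torque'].round(2),s['orientation'].round(3),s['position'].round(4))
```

```text
[-0.49  0.21  0.83] [0.803 0.596 0.001 0.001] [0.6122 0.1487 0.1153]
```

Torque has risen to 0.83 Nm after about 100° of tool turn, so the fastener is at its stop. I'll centre the fingers in the slot and lift out.

arm_command:
  series: [0,0,0,-6,0,0,0,-12,0,0,-5,-12,0,0,-15,-12,0,0,-35,-12,0,0,-70,-12,0,0,-110,-12,0,0,-150,-12,0,0,-165,-12,0,0,-165,-12]

```text
time_s: 7.15
position: [0.6123, 0.1493, 0.282]
orientation: [0.737, 0.676, 0.003, 0.001]
wrist_force: [-0.7, -0.3, -0.2]
opening: 0.0142
grip_force: 0.0
```

Run:
```python
from h import *
d,T=grab('top')
cv2.imwrite('pics/t2.png',cv2.resize(d['img'][100:210,170:310,::-1],None,fx=5,fy=5,interpolation=cv2.INTER_CUBIC))
d,T=grab('wrist');s=observe()
print(s['position'].round(4),s['orientation'].round(3),s['wrist_force'].round(2))
cv2.imwrite('pics/w2.png',cv2.resize(d['img'][:,:,::-1],None,fx=1.5,fy=1.5))
```

```text
[0.6101 0.1488 0.2777] [ 0.737  0.676 -0.001 -0.   ] [-0.89 -0.12 -0.56]
```

View pics/w2.png

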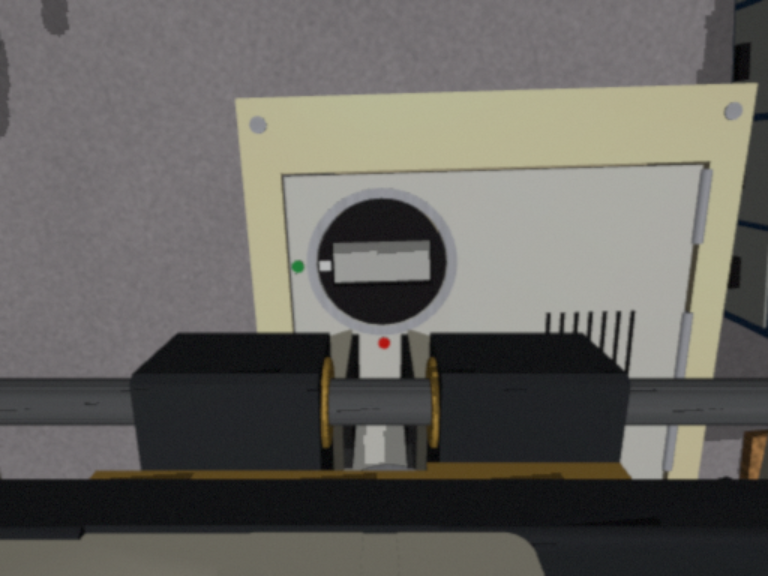

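The left fastener is locked: its white mark at (325,266) faces the green dot at (297,266). Moving to the right fastener and turning the tool back.

arm_command:
  series: [-20,1,0,-8,-40,1,0,-16,-60,2,0,-24,-80,2,0,-32,-100,3,0,-40,-120,3,0,-48,-140,4,0,-56,-160,4,0,-64,-175,5,0,-72,-190,5,0,-80]

```text
time_s: 8.25
position: [0.5979, -0.0417, 0.2758]
orientation: [0.127, 0.992, -0.0, -0.002]
wrist_force: [-0.5, -0.6, -0.2]
opening: 0.0138
grip_force: 0.0
```

arm_command:
  series: [0,0,0,-7,0,0,0,-7,0,0,0,-7]

```text
time_s: 8.55
position: [0.5985, -0.0404, 0.2769]
orientation: [0.071, 0.998, 0.0, -0.002]
wrist_force: [-0.4, -0.4, 0.2]
opening: 0.0138
grip_force: 0.0
```

Run:
```python
from h import *
d,T=grab('wrist');s=observe()
print(s['position'].round(4),s['orientation'].round(3),s['wrist_force'].round(2),s['joints'].round(2))
cv2.imwrite('pics/w3.png',cv2.resize(d['img'][:,:,::-1],None,fx=1.5,fy=1.5))
```

```text
[ 0.5988 -0.0403  0.2773] [ 0.07   0.998  0.    -0.001] [ 0.07 -0.45  0.39] [ 0.02  0.34  0.    1.64 -0.    1.16  1.45]
```

View pics/w3.png

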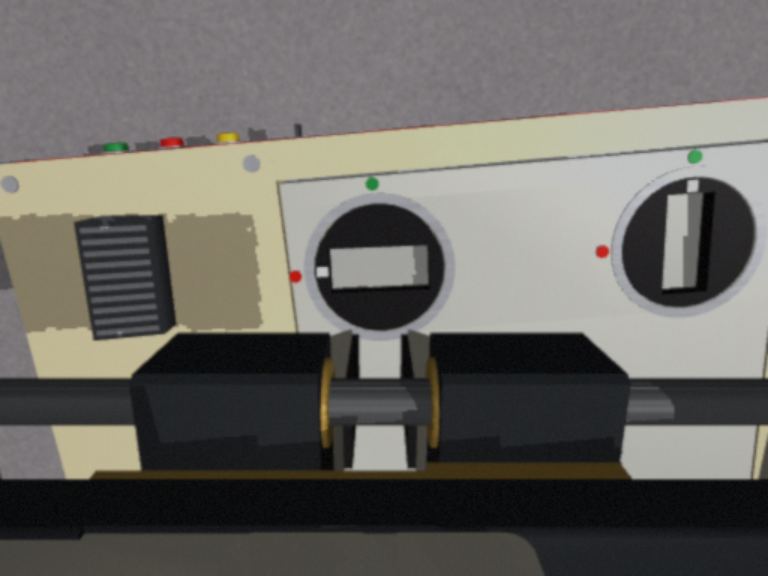

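The right slot is open, with its centre at about (379,267). Its right end is about 2° high, and the left fastener stays locked. I'll compute the offset.

Run:
```python
from h import *
f=np.load('pics/wrist.npz')
p=pt('wrist',379/1.5,267/1.5,.121);s=observe();print(p.round(4), (R.from_quat(s['orientation']).inv().apply(p-s['position'])*1000).round(1))
```

```text
[ 0.5995 -0.0418  0.121 ] [ -1.3  -1.5 156.3]
```

arm_command:
  series: [-1,-1,30,-2,-1,-1,60,-2,-1,-1,90,-2,-1,-1,110,-2,-1,-1,125,-2,-1,-1,135,-2,-1,-1,142,-2,-1,-1,147,-2,-1,-1,150,-2,-1,-1,150,-2]

```text
time_s: 9.6
position: [0.6005, -0.0421, 0.1289]
orientation: [0.052, 0.999, 0.0, 0.0]
wrist_force: [0.0, 0.5, -0.8]
opening: 0.014
grip_force: 0.0
```

arm_command:
  series: [0,0,3,0,0,0,6,0,0,0,9,0,0,0,11,0,0,0,11,0]

```text
time_s: 10.1
position: [0.6001, -0.042, 0.1173]
orientation: [0.052, 0.999, 0.0, -0.0]
wrist_force: [-0.4, -0.3, 0.6]
opening: 0.014
grip_force: 0.0
```

Tip at 0.1093 m and in the slot. I'll press a little further, then turn.

arm_command:
  series: [0,0,2,0,0,0,3,0,0,0,3,0]

```text
time_s: 10.4
position: [0.6006, -0.0421, 0.1157]
orientation: [0.052, 0.999, 0.0, 0.0]
wrist_force: [-3.3, 0.1, 8.3]
opening: 0.014
grip_force: 4.1
```

arm_command:
  series: [0,0,0,5,0,0,0,10,0,0,0,15,0,0,0,20,0,0,0,25,0,0,0,30,0,0,0,35,0,0,0,40,0,0,0,45,0,0,0,50]

```text
time_s: 11.4
position: [0.6008, -0.0419, 0.116]
orientation: [0.47, 0.883, 0.0, 0.0]
wrist_force: [-3.3, -0.1, 8.9]
opening: 0.0138
grip_force: 5.5
```

arm_command:
  series: [0,0,0,5,0,0,0,10,0,0,0,15,0,0,0,20,0,0,0,25,0,0,0,30,0,0,0,35,0,0,0,40,0,0,0,43,0,0,0,43]

```text
time_s: 12.4
position: [0.6005, -0.0412, 0.1158]
orientation: [0.76, 0.65, 0.0, -0.0]
wrist_force: [-4.3, 1.8, 7.8]
opening: 0.014
grip_force: 5.0
```

arm_command:
  series: [0,0,0,2,0,0,0,4,0,0,0,6,0,0,0,8,0,0,0,8]

```text
time_s: 12.9
position: [0.6009, -0.0411, 0.1159]
orientation: [0.803, 0.596, 0.001, 0.0]
wrist_force: [-2.8, 0.6, 7.6]
opening: 0.0137
grip_force: 18.7
```

Run:
```python
from h import *
s=observe();print(s['ft_torque'].round(2),s['orientation'].round(3),s['position'].round(4),s['joints'].round(2))
```

```text
[0.16 0.63 0.79] [0.803 0.596 0.001 0.   ] [ 0.6009 -0.0411  0.1159] [-0.29  0.55  0.41  1.79 -0.28  0.86 -0.04]
```

Same stop angle and torque as on the left. Lifting out and moving clear.

arm_command:
  series: [0,0,0,-6,0,0,0,-12,0,0,-5,-12,0,0,-15,-12,0,0,-35,-12,0,0,-70,-12,0,0,-110,-12,0,0,-150,-12,0,0,-165,-12,0,0,-165,-12]

```text
time_s: 13.9
position: [0.6019, -0.0423, 0.2829]
orientation: [0.737, 0.676, 0.002, 0.002]
wrist_force: [0.8, -0.3, 0.1]
opening: 0.0138
grip_force: 0.0
```

arm_command:
  series: [60,-60,0,0,60,-60,0,0,60,-60,0,0,60,-60,0,0,60,-60,0,0]

```text
time_s: 14.4
position: [0.5457, 0.0218, 0.2789]
orientation: [0.737, 0.676, -0.001, 0.0]
wrist_force: [-1.0, -0.0, -0.3]
opening: 0.0136
grip_force: 0.0
```

Run:
```python
from h import *
d,T=grab('wrist');s=observe();print(s['position'].round(3),s['wrist_force'].round(2))
cv2.imwrite('pics/w4.png',cv2.resize(d['img'][:,:,::-1],None,fx=1.5,fy=1.5))
```

```text
[0.546 0.022 0.279] [ 1.01  0.39 -0.25]
```

View pics/w4.png

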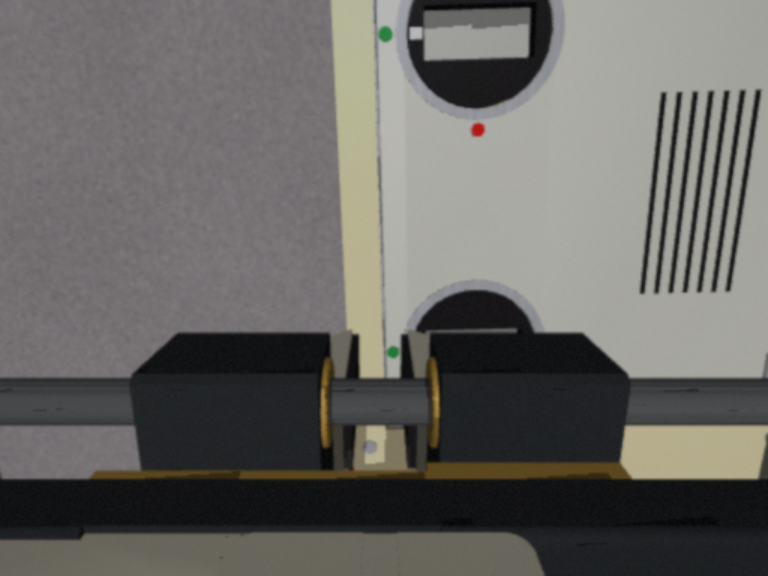

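The left mark (416,33) points to the green dot (385,33). The visible slot edge of the right fastener at (470,330) is parallel to the left slot. It also stopped at the same angle and torque, so I'm handing in.

```bash
python3 -c "
from station import ctrl
print(ctrl.sign_off())"
```

```text
the job is handed in; nothing more can be done
None
```

I turned both fasteners clockwise to their stops with the cover pressed flush, moved the arm clear and handed the job in at about 14.5 s; the hand-in returned no verdict, and the right fastener's mark was out of view in the last picture, so its lock rests on the matching stop angle and torque.

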